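# Clear the carton holder and hold its lever

### The arm

A 6-joint arm with a two-finger parallel gripper is mounted at the origin on the work surface. World frame = base frame: x ahead of the robot, y to its left, z up, the work surface at z = 0. Lengths are in m, angles in rad, forces in N, time in s.
With the tool pointing down it reaches from about 0.25 to 0.725 m from the base axis. Payload 4 kg.
Tool frame: the origin (TCP) lies midway between the tips of the shut fingers; the grasp point (between the pads) lies 19 mm behind it; z points along the fingers, y is the line along which they close (so a half turn about z gives the same grasp; the last joint's range is limited). The gripper opens to 85 mm and grips with 20 to 120 N. Pads are 22 mm wide; open, the fingers measure 114 mm over their backs; the gripper's body (76 mm by 85 mm) begins 54 mm behind the grasp point. The pads swing forward as they close: fully open they stand 13 mm farther back than shut.
Start: joints at [0, 0.241, 0.005, 1.335, 0, 1.571], TCP at [0.5, -0, 0.231] pointing down, gripper open.
Joint ranges: [-2.72, 2.72], [-1.05, 1.87], [-1.09, 1.28], [-1.99, 2.15], [-1.42, 1.44], [-3.14, 3.14]. Speed limits (rad/s): [2.79, 2.79, 3.14, 3.14, 3.14, 3.14].

### API

Orientations are given as a unit quaternion [x, y, z, w].
In Python, from workcell import bot gives the robot as it stands.
- The arm moves only by the tool move_arm, never from a script. Its argument "motion" is a list of rows, each an object of numbers: "x", "y", "z": the shift along the tool's x, y, z in cm; "yaw": the turn about the tool's z in degrees. A call has 1 to 20 rows; each row is the pose to reach, as a shift and turn from the pose commanded when the call began, along the tool's axes at that moment; what a row does not reach only later rows make up. A row lasts 1/8 s, in which the tool goes at most 62.5 mm and 10.7 degrees, less where a joint would pass 70% of its speed; a pose out of reach is approached as far as the arm can. A call with a gripper value outside its range is refused whole. "gripper" is the opening, from -1 (shut) to 1 (fully open), set as the call begins (left out, the last holds). The fingers move at their own pace and stop on an object; the grip force is fixed at half the most. Time passes only in rows, so rows that repeat a pose let the fingers close. It gives the time, the measured TCP pose, the force, the opening and the grip force at its end, in the units of the state.
- bot.get_obs(): the state, without advancing time (a new reading comes with each control period).
- bot.camera(name): name is "scene" or "side" or "wrist"; returns the picture (400x640x3 uint8, blue, green, red); there is no depth.
- bot.camera_model(name): a dict with "K" (3x3 intrinsics, pixels), "world_from_camera" (4x4, takes a point from camera to world coordinates). Camera axes: x right, y down, z forward; pixel columns grow to the right and rows downward; lengths in m; the calibration is good to about 2 mm. A picture is of the moment at which its call begins: read the wrist's pose just before it. camera_model takes no time and is no camera call; for the wrist camera it gives the pose at the moment of the call.
- bot.job_done(): hands the job in; it is judged then, once.
Trained networks look in the newest picture that a camera, given by its name, has taken for a name from the list of things; names that differ only in an ending like _2 or _b are one class to them, and where a whole thing is asked for, a point or a joint stands for the part that bears it (a point fixed in the world has none). Each returns a list of dicts, best first, with "score" (0 to 1); they miss things now and then, are a little off and sometimes report something else, mostly with a low value. They report only what shows in the picture. A call takes as long as a camera call.
- bot.cut_out(camera, name): "mask" (400x640 bool, what is visible of it) and "centre" ([row, column] in pixels, amid what is visible of it).
The state is a dict: "clock": time; "joint_pos": joint angles; "joint_vel": joint speeds; "tau": joint torques, N m; "eef_pos": TCP position; "tool_rot": TCP orientation; "ft_force": force on the tool from outside, world axes, zero at the start; "ft_torque": the same for the moment, N m; "grip_width": finger opening in m; "grasp_force": force on a finger pad.
Only numpy, scipy, OpenCV 4.12 (cv2) and the standard library are available. Lean on these libraries where they do the work, as an engineer would, in place of code of your own. Each camera call takes 0.05 s, during which the arm holds its last target. There are 200 camera calls.

### The job

Pick up the bench brush and sweep the four pieces of scrap off the metal bed of the carton holder into its yellow tray, touching the scrap only with the brush, then lay the brush down on the bench, bristles down and clear of the holder. Then push the red spring-loaded lever down until it is level and keep it pressed there with the gripper so that the jaw stays open for a colleague to load: the program finishes while still holding the lever level. Leave the tins, jars and other goods where they are.

Things in the scene. Friction and masses are not known exactly. Their poses are not given: they have to be found in the camera images.
- press: the fixed carton holder on the bench. Its origin is on the bench under the middle of the bed; its x axis runs from the front lip (robot's side) to the rear jaw, y runs along the bed towards the lever, z up. Bed block 200 x 200 mm, 40 mm high. The tray is attached on its -y side, the lever stands on its +y side. It turns by up to about 11 degrees from straight ahead
- bed (a point): centre of the bed's top face, 40 mm above the bench, axes as the holder's. The clear metal trough is 130 mm wide in x, between the blue front lip (10 mm above the bed, 15 mm thick) and the blue sliding rear jaw (27 mm above the bed), and 200 mm long in y (from y -100 to +100 mm); its two y ends are open. The scrap lies between y -100 and +45 mm; the last 55 mm before the +y end are free for setting the brush down
- tray (a point): centre of the yellow scrap tray's floor, 4 mm above the bench, axes as the holder's. The tray is open on top, inside 142 mm in x and 116 mm in y, walls 4 mm thick, 40 mm high above the bench; it begins directly at the bed's -y end, where the edge of the bed drops into it with no wall between
- brush: loose bench brush, about 160 g, standing on its bristles. Origin on the bench under the junction of head and handle; x points from handle to head. Head along x from 5 to 115 mm: black rigid bristle block 104 x 34 mm, 37 mm high, under a wooden back 40 mm wide, 36 to 54 mm up. Wooden handle along x from -120 to +5 mm, 22 mm wide (y), 20 mm high, its middle 45 mm up
- brush_grip (a point): point to grip on the brush handle, in the middle of its section, 45 mm above the bristles' lower face, 20 mm behind the origin; axes as the brush's (x to the head, y across the handle, z up). The head's middle lies 80 mm farther along x. Fingers go down on either side of the handle, closing along y
- lever (a joint): angle of the dead-man lever, rad: 0 at rest (paddle 25 degrees above level), grows as it is pressed down; level at 0.436; lower stop at 0.75. A spring returns it: pressing straight down on the paddle takes about 6 N to start and about 12 N at level. It also draws the rear jaw back by up to 16 mm (10 mm at level)
- lever_pivot (a point): the lever's hinge axis (along the holder's y), 100 mm above the bench, axes as the holder's. The lever reaches from here towards the holder's -x; small green stripes on the blue cheeks beside it mark its level height
- paddle (a point): centre of the upper face of the red paddle at the lever's end, 55 mm long x 54 mm wide, 16 mm thick; 150 mm along the lever from the hinge and 7 mm above the line through it. It moves with the lever
- scrap0_c (a point): centre of a loose piece of scrap: pale wooden chip 34 x 24 x 16 mm, about 15 g
- scrap1_c (a point): centre of a loose piece of scrap: red round bottle cap, 30 mm across, 14 mm high, about 15 g
- scrap2_c (a point): centre of a loose piece of scrap: brown edge-board offcut 30 x 26 x 18 mm, about 15 g
- scrap3_c (a point): centre of a loose piece of scrap: green plastic chunk 32 x 22 x 14 mm, about 15 g
- tin_a: red-labelled food tin, 74 mm across, 110 mm high, standing on the bench, loose: leave it alone; origin at the centre of its underside
- tin_b: green-labelled food tin, 74 mm across, 110 mm high, standing on the bench, loose: leave it alone; origin at the centre of its underside
- jar: amber jar with yellow cap, 70 mm across, 100 mm high, standing on the bench, loose: leave it alone; origin at the centre of its underside
- tape: orange ring (roll core) lying flat, 80 mm across, 48 mm high, standing on the bench, loose: leave it alone; origin at the centre of its underside
- pack: blue block-shaped food pack 100 x 60 x 50 mm, standing on the bench, loose: leave it alone; origin at the centre of its underside
- tub: white round tub with blue lid, 80 mm across, 60 mm high, standing on the bench, loose: leave it alone; origin at the centre of its underside

How it is judged:
By the outcome, as a careful person would: the job done as asked, in the order asked, and still so for the second after the job is handed in, while the arm keeps its last pose, push and grip.
It also fails if it takes over 72 s, if anything falls off the work surface, if the arm or the gripper's body presses on something with over 40 N, if the wrist force passes 120 N, or if a joint passes its speed limit or range.

## Working session

There is one attempt and no reset: what is moved stays moved. The work goes in short steps, Python scripts to look and compute and a tool call to move; the robot and the scene stay as the last step left them, time stands still between calls to the robot, and variables do not carry over. Pictures are saved under pics/ and viewed, at most 15 in all, crops included, and the job is handed in when it is done.

Besides the shell and the picture viewer there is one more tool, called after "Call:" as a command line: name --argument value ..., lists and objects as JSON in quotes. move_arm: Moves the arm, as the interface text tells. Its arguments: {"type":"object","properties":{"motion":{"type":"array"},"gripper":{"type":"number"}},"required":["motion"]}

```bash
ls; mkdir -p pics; cat > h.py <<'E'
import numpy as np, cv2
from workcell import bot
def ray(M,rc):
    K=np.array(M["K"]);T=np.array(M["world_from_camera"])
    d=T[:3,:3]@np.linalg.solve(K,[rc[1],rc[0],1.]);return T[:3,3],d/np.linalg.norm(d)
def atz(M,rc,z):
    o,d=ray(M,rc);return o+d*(z-o[2])/d[2]
def tri(rs):
    A=0;b=0
    for o,d in rs:
        P=np.eye(3)-np.outer(d,d);A=A+P;b=b+P@o
    x=np.linalg.solve(A,b);return x,[round(float(np.linalg.norm((np.eye(3)-np.outer(d,d))@(x-o)))*1000,1) for o,d in rs]
def proj(M,p):
    T=np.linalg.inv(np.array(M["world_from_camera"]));q=np.array(M["K"])@(T[:3,:3]@p+T[:3,3]);return q[1]/q[2],q[0]/q[2]
E
python3 - <<'E'
from h import *
ims={}
for c in("scene","side","wrist"):
    M=bot.camera_model(c);im=bot.camera(c);cv2.imwrite(f"pics/{c}0.png",im)
    print(c,np.round(M["world_from_camera"],3).tolist(),np.round(M["K"],0).tolist())
    for n in("press","brush","brush_grip","lever","paddle","scrap0_c","scrap1_c","scrap2_c","scrap3_c","tray"):
        try:
            print(n,[(round(r["score"],2),np.round(r["centre"],0).tolist(),int(r["mask"].sum())) for r in bot.cut_out(c,n)[:3]])
        except Exception as e: print(n,e)
E
```

```text
pics
scene [[0.449, 0.588, -0.672, 1.395], [0.893, -0.292, 0.342, -0.378], [0.005, -0.754, -0.657, 0.956], [0.0, 0.0, 0.0, 1.0]] [[466.0, 0.0, 316.0], [0.0, 466.0, 212.0], [0.0, 0.0, 1.0]]
press [(0.88, [236.0, 344.0], 7418)]
brush [(0.69, [283.0, 150.0], 1017)]
brush_grip [(0.77, [283.0, 151.0], 1001)]
lever [(0.74, [170.0, 389.0], 657), (0.66, [222.0, 454.0], 914), (0.65, [281.0, 151.0], 1009)]
paddle [(0.7, [171.0, 389.0], 579), (0.48, [192.0, 430.0], 584)]
scrap0_c []
scrap1_c [(0.62, [217.0, 334.0], 78), (0.53, [235.0, 343.0], 7457)]
scrap2_c []
scrap3_c [(0.55, [228.0, 350.0], 54)]
tray [(0.71, [233.0, 340.0], 7597)]
side [[-0.965, -0.187, 0.185, 0.324], [-0.263, 0.712, -0.652, 0.861], [-0.01, -0.677, -0.736, 1.038], [0.0, 0.0, 0.0, 1.0]] [[424.0, 0.0, 317.0], [0.0, 424.0, 204.0], [0.0, 0.0, 1.0]]
press [(0.7, [252.0, 309.0], 6347)]
brush [(0.66, [137.0, 377.0], 307)]
brush_grip [(0.58, [139.0, 375.0], 288)]
lever [(0.73, [277.0, 314.0], 803)]
paddle [(0.68, [276.0, 315.0], 806), (0.15, [252.0, 309.0], 6501)]
scrap0_c [(0.5, [226.0, 332.0], 106), (0.43, [227.0, 305.0], 125)]
scrap1_c [(0.64, [141.0, 379.0], 269), (0.6, [247.0, 328.0], 85)]
scrap2_c []
scrap3_c [(0.58, [245.0, 302.0], 75)]
tray [(0.76, [250.0, 313.0], 6571)]
wrist [[1.0, 0.001, 0.001, 0.5], [0.001, -0.959, -0.284, 0.072], [0.001, 0.284, -0.959, 0.373], [0.0, 0.0, 0.0, 1.0]] [[281.0, 0.0, 323.0], [0.0, 281.0, 198.0], [0.0, 0.0, 1.0]]
press [(0.93, [101.0, 360.0], 35135), (0.47, [296.0, 239.0], 391)]
brush []
brush_grip []
lever [(0.54, [100.0, 363.0], 35185)]
paddle []
scrap0_c [(0.71, [123.0, 334.0], 696)]
scrap1_c [(0.71, [48.0, 321.0], 786)]
scrap2_c []
scrap3_c [(0.78, [27.0, 392.0], 800)]
tray [(0.96, [100.0, 360.0], 34804), (0.51, [126.0, 336.0], 703)]
```

View pics/scene0.png

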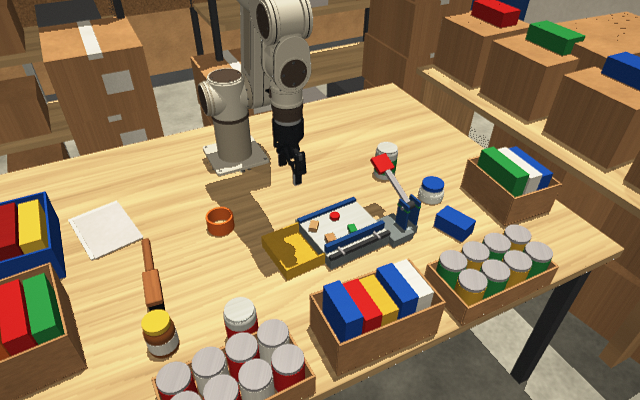

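View pics/side0.png

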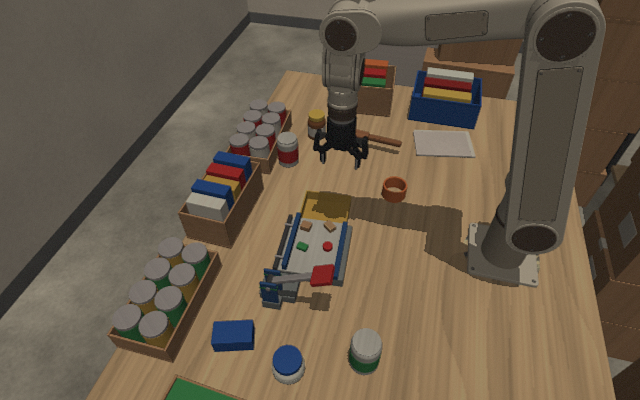

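View pics/wrist0.png

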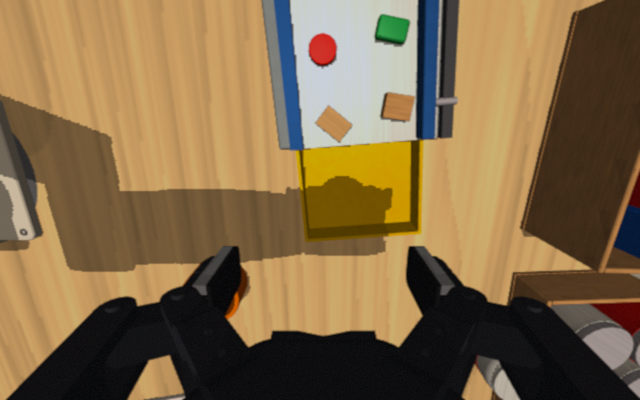

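The scene view shows the brush with its handle tip at about (240,147) and its head at (295,154) in front of the jar. The holder is mid-picture. In the wrist view the bed's -y edge runs from (150,300) to (142,418), with the tray below and the four scraps above it. All positions are row, column.

```bash
python3 - <<'E'
from h import *
o=bot.get_obs();print(o["tool_rot"],o["clock"],o["eef_pos"])
M=bot.camera_model("wrist")
for n,rc,z in [("edgeL",(150,300),.04),("edgeR",(142,418),.04),("trayBL",(240,306),.04),("trayBR",(234,421),.04),("lipTop in",(0,291),.05),("lip bot in",(148,301),.05),("jaw in top",(0,418),.067),("jaw in bot",(139,422),.067),
 ("chip",(123,334),.056),("cap",(48,321),.054),("green",(27,392),.054),("brown",(106,398),.058)]:
    print(n,atz(M,rc,z).round(3))
S=bot.camera_model("scene")
for n,rc,z in [("tip",(240,147),.05),("junction",(272,150),.055),("headbackL",(273,145),.054),("headbackR",(270,156),.054),("headend",(302,147),.054),("headendR",(302,162),.054),("jar cap",(320,157),.1),("redtin top",(310,240),.11),("tape",(214,220),.048)]:
    print(n,atz(S,rc,z).round(3))
D=bot.camera_model("side")
print("paddle",tri([ray(S,(165,383)),ray(D,(276,322))]))
for n,rc in [("greentin",(340,366)),("tub",(352,288)),]: print(n,atz(D,rc,.08).round(3))
E
```

```text
[ 7.07117057e-01  7.07096505e-01 -2.79064655e-06  5.62376165e-06] 1.65 [ 4.99991026e-01 -1.36689287e-05  2.31326569e-01]
edgeL [0.473 0.033 0.04 ]
edgeR [0.611 0.042 0.04 ]
trayBL [ 0.478 -0.082  0.04 ]
trayBR [ 0.626 -0.074  0.04 ]
lipTop in [0.468 0.182 0.05 ]
lip bot in [0.475 0.037 0.05 ]
jaw in top [0.59  0.176 0.067]
jaw in bot [0.606 0.048 0.067]
chip [0.512 0.064 0.056]
cap [0.498 0.138 0.054]
green [0.569 0.157 0.054]
brown [0.58  0.082 0.058]
tip [ 0.364 -0.377  0.05 ]
junction [ 0.492 -0.394  0.055]
headbackL [ 0.488 -0.406  0.054]
headbackR [ 0.491 -0.378  0.054]
headend [ 0.585 -0.42   0.054]
headendR [ 0.601 -0.388  0.054]
jar cap [ 0.686 -0.409  0.1  ]
redtin top [ 0.75  -0.237  0.11 ]
tape [ 0.346 -0.162  0.048]
paddle (array([0.47296147, 0.31093048, 0.15730176]), [2.2, 2.2])
greentin [0.338 0.406 0.08 ]
tub [0.508 0.482 0.08 ]
```

Call:
move_arm --motion '[{"x": -39,"y": -4,"z": 2,"yaw": 96},{"x": -39,"y": -4,"z": 2,"yaw": 96},{"x": -39,"y": -4,"z": 2,"yaw": 96},{"x": -39,"y": -4,"z": 2,"yaw": 96},{"x": -39,"y": -4,"z": 2,"yaw": 96},{"x": -39,"y": -4,"z": 2,"yaw": 96},{"x": -39,"y": -4,"z": 2,"yaw": 96},{"x": -39,"y": -4,"z": 2,"yaw": 96},{"x": -39,"y": -4,"z": 2,"yaw": 96},{"x": -39,"y": -4,"z": 2,"yaw": 96},{"x": -39,"y": -4,"z": 2,"yaw": 96},{"x": -39,"y": -4,"z": 2,"yaw": 96}]' --gripper 1

```text
clock: 3.15
eef_pos: [0.4601, -0.3899, 0.2114]
tool_rot: [0.999, -0.052, 0.0, 0.0]
ft_force: [-0.4, -0.7, -0.6]
grip_width: 0.0854
grasp_force: 0.0
```

```bash
python3 - <<'E'
from h import *
from scipy.spatial.transform import Rotation as R
o=bot.get_obs();print(o["joint_pos"],o["clock"],o["eef_pos"],R.from_quat(o["tool_rot"]).as_matrix().round(3).tolist())
M=bot.camera_model("wrist");im=bot.camera("wrist");cv2.imwrite("pics/w1.png",im)
for n in("brush","brush_grip"):
  for r in bot.cut_out("wrist",n)[:2]:
    m=r["mask"];print(n,r["score"],r["centre"],m.sum(),cv2.minAreaRect(np.argwhere(m)[:,::-1].astype(np.float32)))
E
```

```text
[-7.02948072e-01  4.56284941e-01  2.63163496e-01  1.37757530e+00
 -2.88382266e-05  2.54173313e+00] 3.15 [ 0.46008932 -0.3898638   0.21136577] [[0.995, -0.103, 0.0], [-0.103, -0.995, -0.0], [0.0, 0.0, -1.0]]
brush 0.84 [134.0, 322.8] 6203 ((326.0, 163.0), (212.0, 40.0), 90.0)
brush 0.42 [141.4, 31.2] 9073 ((43.99999237060547, 135.99998474121094), (87.99998474121094, 163.99996948242188), 0.0)
brush_grip 0.59 [134.7, 326.3] 6133 ((326.0, 163.0), (212.0, 40.0), 90.0)
```

View pics/w1.png

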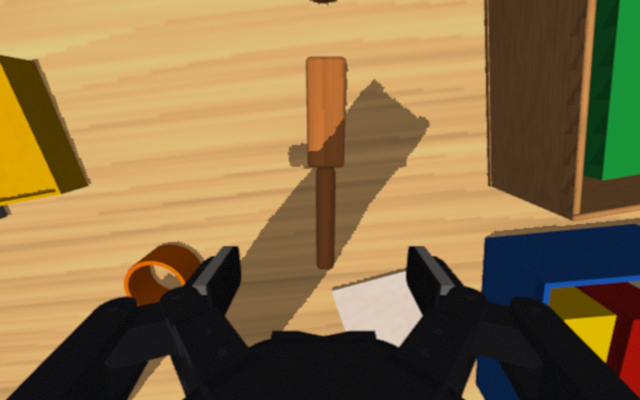

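The wrist view shows the brush upright in line with the tool. The head spans rows 57–167 at about column 326, and the handle end is at (268,326).

```bash
python3 - <<'E'
from h import *
M=bot.camera_model("wrist");S=bot.camera_model("scene")
for n,rc,z in [("top",(57,326),.054),("junc",(167,325.5),.054),("end",(268,326),.055),("headL",(110,306.5),.054),("headR",(110,346),.054)]: print(n,atz(M,rc,z).round(4))
print(tri([ray(M,(167,325.5)),ray(S,(272,150.5))]))
print(tri([ray(M,(268,326)),ray(S,(240,147))]))
E
```

```text
top [ 0.5857 -0.4055  0.054 ]
junc [ 0.4789 -0.3942  0.054 ]
end [ 0.358  -0.3826  0.055 ]
headL [ 0.5391 -0.3809  0.054 ]
headR [ 0.5349 -0.4208  0.054 ]
(array([ 0.47624125, -0.3934571 ,  0.03897727]), [0.6, 0.6])
(array([ 0.34440038, -0.37901631,  0.03228435]), [2.5, 2.5])
```

Call:
move_arm --motion '[{"x": -0.6,"y": 0.2,"z": 6},{"x": -0.6,"y": 0.2,"z": 12},{"x": -0.6,"y": 0.2,"z": 16},{"x": -0.6,"y": 0.2,"z": 18.6},{"x": -0.6,"y": 0.2,"z": 18.6},{"x": -0.6,"y": 0.2,"z": 18.6}]'

```text
invalid input at $.motion[0]: expected keys x, y, z, yaw
```

Call:
move_arm --motion '[{"z": 0},{"z": 0},{"z": 0},{"z": 0},{"z": 0},{"z": 0},{"z": 0},{"z": 0}]' --gripper -1

```text
invalid input at $.motion[0]: expected keys x, y, z, yaw
```

Call:
move_arm --motion '[{"x": -0.6,"y": 0.2,"z": 6,"yaw": 0},{"x": -0.6,"y": 0.2,"z": 12,"yaw": 0},{"x": -0.6,"y": 0.2,"z": 16,"yaw": 0},{"x": -0.6,"y": 0.2,"z": 18.6,"yaw": 0},{"x": -0.6,"y": 0.2,"z": 18.6,"yaw": 0},{"x": -0.6,"y": 0.2,"z": 18.6,"yaw": 0}]' --gripper 1

```text
clock: 4.05
eef_pos: [0.4546, -0.392, 0.0266]
tool_rot: [0.999, -0.052, 0.001, 0.001]
ft_force: [-0.2, 0.5, 0.4]
grip_width: 0.0854
grasp_force: 0.0
```

Call:
move_arm --motion '[{"x": 0,"y": 0,"z": 0,"yaw": 0},{"x": 0,"y": 0,"z": 0,"yaw": 0},{"x": 0,"y": 0,"z": 0,"yaw": 0},{"x": 0,"y": 0,"z": 0,"yaw": 0},{"x": 0,"y": 0,"z": 0,"yaw": 0},{"x": 0,"y": 0,"z": 0,"yaw": 0},{"x": 0,"y": 0,"z": 0,"yaw": 0},{"x": 0,"y": 0,"z": 0,"yaw": 0}]' --gripper -1

```text
clock: 5.05
eef_pos: [0.4539, -0.3916, 0.0259]
tool_rot: [0.999, -0.052, 0.0, 0.0]
ft_force: [-1.1, 0.4, 5.9]
grip_width: 0.021
grasp_force: 60.4
```

```bash
python3 - <<'E'
import cv2
a=cv2.imread("pics/wrist0.png")[0:260,250:470];cv2.imwrite("pics/w0c.png",cv2.resize(a,None,fx=2.3,fy=2.3,interpolation=cv2.INTER_CUBIC))
E
```

```text
(no output)
```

View pics/w0c.png

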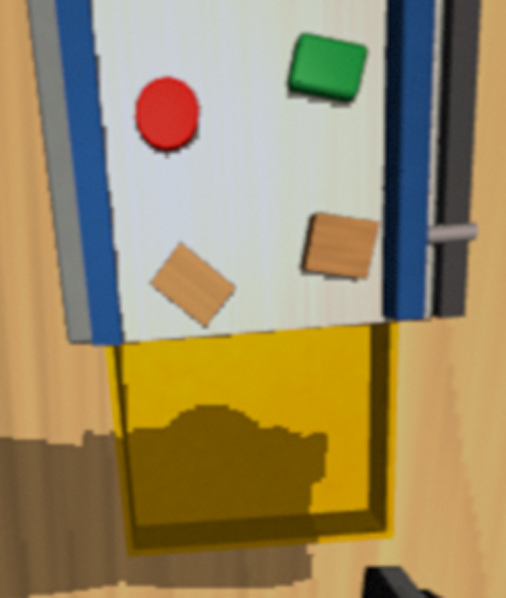

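Call:
move_arm --motion '[{"x": 0,"y": 0,"z": -4,"yaw": 0},{"x": 0,"y": 0,"z": -10,"yaw": 0},{"x": 0,"y": 0,"z": -16,"yaw": 0},{"x": 0,"y": 0,"z": -18,"yaw": 0},{"x": 0,"y": 0,"z": -18,"yaw": 0}]'

```text
clock: 5.68
eef_pos: [0.4546, -0.392, 0.2067]
tool_rot: [0.999, -0.052, 0.001, 0.001]
ft_force: [0.7, 0.2, -2.6]
grip_width: 0.0209
grasp_force: 59.7
```

The crop shows the lip's inner edge from (0,290) to (149,303) and the bed's edge running to (140,417), with the tray's outer bottom corners at (240,306) and (233,420) in full-picture pixels. The four scraps lie clear on the bed.

```bash
python3 - <<'E'
from h import *
K=np.array(bot.camera_model("wrist")["K"])
M={"K":K,"world_from_camera":np.array([[1,.001,.001,.5],[.001,-.959,-.284,.072],[.001,.284,-.959,.373],[0,0,0,1]])}
P=lambda c,r,z:atz(M,(r/2.3,250+c/2.3),z)[:2]
q={"lipin0":P(92,0,.05),"lipin1":P(122,342,.05),"lipout0":P(52,0,.05),"lipout1":P(92,343,.05),"bedR":P(385,322,.04),"jawbot0":P(387,0,.04),"tBL":P(130,553,.04),"tBR":P(392,537,.04)}
for k,v in q.items(): print(k,v.round(4))
for a,b in(("lipin1","lipin0"),("lipout1","lipout0"),("bedR","jawbot0")):
    d=q[b]-q[a];print(a,np.degrees(np.arctan2(-d[0],d[1])))
d=q["tBR"]-q["tBL"];print("tray",np.degrees(np.arctan2(d[1],d[0])))
th=np.radians(3.2);X=np.array([np.cos(th),np.sin(th)]);Y=np.array([-X[1],X[0]])
C=q["lipin1"]+.065*X+.1*Y;C2=q["bedR"]-.065*X+.1*Y;C3=(q["tBL"]+q["tBR"])/2+.220*Y;print("C",C,C2,C3)
C=(C+C2+C3)/3
for n,c,r,z in(("chip",192,285,.056),("cap",167,112,.054),("green",328,65,.054),("brown",342,245,.058)):
    p=P(c,r,z)-C;print(n,(p@X).round(3),(p@Y).round(3))
t=C-.08*X+.075*Y;print("C",C,"grip start",t)
p=np.array([.473,.311])-C;print("paddle",p@X,p@Y)
E
```

```text
lipin0 [0.4672 0.1814]
lipin1 [0.4774 0.0353]
lipout0 [0.45   0.1813]
lipout1 [0.4625 0.0348]
bedR [0.61   0.0443]
jawbot0 [0.5973 0.1849]
tBL [ 0.4789 -0.0834]
tBR [ 0.6253 -0.0735]
lipin1 3.972619869615533
lipout1 4.879682397314095
bedR 5.151759727259284
tray 3.8401860751229653
C [0.53670758 0.13878478] [0.53950677 0.14054443] [0.5398264  0.14121193]
chip -0.031 -0.076
cap -0.039 -0.001
green 0.032 0.014
brown 0.039 -0.062
C [0.53868025 0.14018038] grip start [0.45461838 0.21059771]
paddle -0.05604243175052899 0.17421964454988365
```

Call:
move_arm --motion '[{"x": -0.66,"y": -5.98,"z": 0,"yaw": -1},{"x": -1.32,"y": -11.95,"z": 0,"yaw": -2},{"x": -1.98,"y": -17.93,"z": 0,"yaw": -3},{"x": -2.64,"y": -23.9,"z": 0,"yaw": -4},{"x": -3.3,"y": -29.88,"z": 0,"yaw": -5},{"x": -3.97,"y": -35.86,"z": 0,"yaw": -6},{"x": -4.63,"y": -41.8,"z": 0,"yaw": -7},{"x": -5.29,"y": -47.8,"z": 0,"yaw": -8},{"x": -5.95,"y": -53.8,"z": 0,"yaw": -9},{"x": -6.4,"y": -57.8,"z": 0,"yaw": -10.3},{"x": -6.6,"y": -59.8,"z": 0,"yaw": -10.3},{"x": -6.6,"y": -59.8,"z": 0,"yaw": -10.3},{"x": -6.6,"y": -59.8,"z": 0,"yaw": -10.3}]'

```text
clock: 7.3
eef_pos: [0.4683, 0.0882, 0.2053]
tool_rot: [0.997, 0.078, -0.003, -0.024]
ft_force: [-2.0, -0.3, -1.1]
grip_width: 0.021
grasp_force: 59.8
```

```bash
python3 - <<'E'
from h import *
a=bot.camera("side");w=bot.camera("wrist")
cv2.imwrite("pics/p2.png",np.vstack([cv2.resize(a[160:340,180:460],(560,360)),cv2.resize(w,(384,240))[:, :] if 0 else cv2.copyMakeBorder(cv2.resize(w,(384,240)),0,0,0,176,cv2.BORDER_CONSTANT)]))
cv2.imwrite("pics/w2.png",w)
o=bot.get_obs();print(o["eef_pos"],o["joint_pos"])
E
```

```text
[0.4682533  0.08822209 0.20536511] [ 0.15513572  0.20895824 -0.10527029  1.25848803  0.04881942  3.14060661]
```

View pics/p2.png

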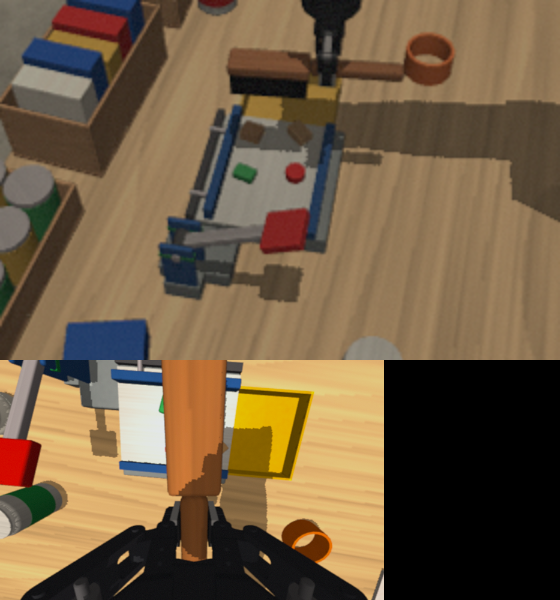

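The side view shows the brush held above the tray, and the wrist stopped because joint 6 is at its limit. The brush has to be regripped after a half turn, so I go back to set it down.

Call:
move_arm --motion '[{"x": -1.5,"y": 6,"z": 0,"yaw": 5},{"x": -3,"y": 12,"z": 0,"yaw": 9},{"x": -4.5,"y": 18,"z": 0,"yaw": 9},{"x": -4.5,"y": 18,"z": 0,"yaw": 9},{"x": -4.5,"y": 18,"z": 0,"yaw": 9}]'

```text
clock: 8.02
eef_pos: [0.4514, -0.0964, 0.1967]
tool_rot: [1.0, -0.001, -0.005, -0.024]
ft_force: [-0.4, -0.0, -1.5]
grip_width: 0.0213
grasp_force: 60.0
```

```bash
python3 - <<'E'
from h import *
from scipy.spatial.transform import Rotation as R
o=bot.get_obs();print(o["joint_pos"],o["eef_pos"],R.from_quat(o["tool_rot"]).as_matrix().round(3).tolist())
E
```

```text
[-0.23984987  0.20025689 -0.13958632  1.25169108  0.04488903  2.90326889] [ 0.45144385 -0.09638342  0.19670786] [[1.0, -0.002, -0.009], [-0.002, -0.999, 0.049], [-0.01, -0.048, -0.999]]
```

```bash
cat >> h.py <<'E'
from scipy.spatial.transform import Rotation as R
def go(*ts,base=None):
    o=bot.get_obs();Rm=R.from_quat(o["tool_rot"]).as_matrix();p=np.array(o["eef_pos"])
    a=np.degrees(np.arctan2(Rm[1,0],Rm[0,0]));print("pos",p.round(4),"toolx ang",a.round(2),"j",np.round(o["joint_pos"],2))
    for t in ts: print(t,"->",(Rm.T@(np.array(t)-p)*100).round(2))
E
python3 - <<'E'
from h import *
go((.454,-.31,.2),(.454,-.31,.029),(.454,-.31,.026))
E
```

```text
pos [ 0.4514 -0.0964  0.1967] toolx ang -0.1 j [-0.24  0.2  -0.14  1.25  0.04  2.9 ]
(0.454, -0.31, 0.2) -> [ 0.29 21.32 -1.37]
(0.454, -0.31, 0.029) -> [ 0.45 22.15 15.71]
(0.454, -0.31, 0.026) -> [ 0.46 22.16 16.01]
```

Call:
move_arm --motion '[{"x": 0.1,"y": 6,"z": 0,"yaw": 0},{"x": 0.2,"y": 12,"z": 0,"yaw": 0},{"x": 0.3,"y": 18,"z": 0,"yaw": 0},{"x": 0.4,"y": 21.5,"z": 2,"yaw": 0},{"x": 0.4,"y": 21.8,"z": 8,"yaw": 0},{"x": 0.4,"y": 22.1,"z": 13,"yaw": 0},{"x": 0.4,"y": 22.2,"z": 15,"yaw": 0},{"x": 0.4,"y": 22.2,"z": 15.8,"yaw": 0},{"x": 0.4,"y": 22.2,"z": 15.8,"yaw": 0}]'

```text
clock: 9.15
eef_pos: [0.4552, -0.3094, 0.0288]
tool_rot: [1.0, 0.001, -0.004, -0.024]
ft_force: [-0.0, -0.7, -0.4]
grip_width: 0.021
grasp_force: 60.2
```

Call:
move_arm --motion '[{"x": 0,"y": 0,"z": 0.2,"yaw": 0},{"x": 0,"y": 0,"z": 0.2,"yaw": 0},{"x": 0,"y": 0,"z": 0.2,"yaw": 0},{"x": 0,"y": 0,"z": 0.2,"yaw": 0},{"x": 0,"y": 0,"z": 0.2,"yaw": 0},{"x": 0,"y": 0,"z": -5,"yaw": 0},{"x": 0,"y": 0,"z": -9,"yaw": 0},{"x": 0,"y": 0,"z": -9,"yaw": 0}]' --gripper 0.6

```text
clock: 10.15
eef_pos: [0.4573, -0.3164, 0.1219]
tool_rot: [1.0, -0.0, -0.001, -0.022]
ft_force: [0.3, 0.1, 0.3]
grip_width: 0.0679
grasp_force: 0.0
```

Call:
move_arm --motion '[{"x": 0,"y": 0,"z": 0,"yaw": -10},{"x": 0,"y": 0,"z": 0,"yaw": -20},{"x": 0,"y": 0,"z": 0,"yaw": -30},{"x": 0,"y": 0,"z": 0,"yaw": -40},{"x": 0,"y": 0,"z": 0,"yaw": -50},{"x": 0,"y": 0,"z": 0,"yaw": -60},{"x": 0,"y": 0,"z": 0,"yaw": -70},{"x": 0,"y": 0,"z": 0,"yaw": -80},{"x": 0,"y": 0,"z": 0,"yaw": -90},{"x": 0,"y": 0,"z": 0,"yaw": -100},{"x": 0,"y": 0,"z": 0,"yaw": -110},{"x": 0,"y": 0,"z": 0,"yaw": -120},{"x": 0,"y": 0,"z": 0,"yaw": -130},{"x": 0,"y": 0,"z": 0,"yaw": -140},{"x": 0,"y": 0,"z": 0,"yaw": -150},{"x": 0,"y": 0,"z": 0,"yaw": -160},{"x": 0,"y": 0,"z": 0,"yaw": -170},{"x": 0,"y": 0,"z": 0,"yaw": -180},{"x": 0,"y": 0,"z": 0,"yaw": -180},{"x": 0,"y": 0,"z": 0,"yaw": -180}]'

```text
clock: 12.65
eef_pos: [0.4545, -0.3143, 0.1174]
tool_rot: [0.001, 1.0, 0.024, -0.005]
ft_force: [0.2, 1.5, -0.5]
grip_width: 0.0685
grasp_force: 0.0
```

```bash
python3 - <<'E'
from h import *
S=bot.camera_model("scene");a=bot.camera("scene");D=bot.camera_model("side");b=bot.camera("side");w=bot.camera("wrist")
cv2.imwrite("pics/p3.png",np.hstack([cv2.resize(a[190:340,90:290],(400,300)),cv2.resize(w,(400,300))]))
go((.4552,-.3094,.026))
for n,p in(("tip",(.355,-.3094,.045)),("headend",(.59,-.31,.054)),("orig",(.475,-.3094,.054))): print(n,proj(S,np.array(p)))
E
```

```text
pos [ 0.4548 -0.3144  0.1178] toolx ang 179.93 j [-0.62  0.44 -0.01  1.15  0.03 -0.62]
(0.4552, -0.3094, 0.026) -> [-0.13  0.06  9.19]
tip (np.float64(231.85077820240735), np.float64(170.85646176945312))
headend (np.float64(287.65796629057365), np.float64(192.6529327997216))
orig (np.float64(257.3131609711776), np.float64(181.0711178198625))
```

View pics/p3.png

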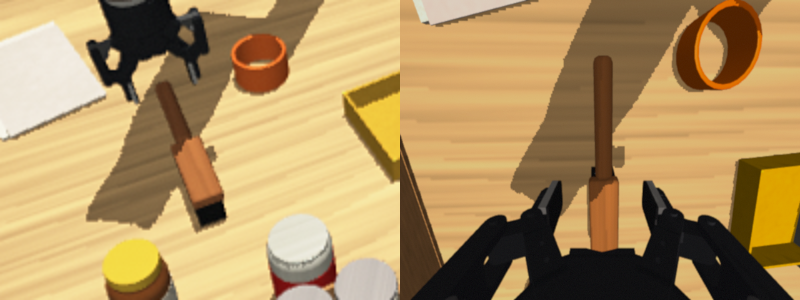

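The brush stands on its bristles, centred between the fingers. The handle now points toward the camera.

Call:
move_arm --motion '[{"x": -0.1,"y": 0,"z": 5,"yaw": 0},{"x": -0.1,"y": 0,"z": 8,"yaw": 0},{"x": -0.1,"y": 0,"z": 9.2,"yaw": 0},{"x": -0.1,"y": 0,"z": 9.2,"yaw": 0},{"x": -0.1,"y": 0,"z": 9.2,"yaw": 0}]'

```text
clock: 13.42
eef_pos: [0.4561, -0.3109, 0.0275]
tool_rot: [0.0, 1.0, 0.023, -0.004]
ft_force: [0.0, -0.1, -0.7]
grip_width: 0.0685
grasp_force: 0.0
```

Call:
move_arm --motion '[{"x": 0,"y": 0,"z": 0,"yaw": 0},{"x": 0,"y": 0,"z": 0,"yaw": 0},{"x": 0,"y": 0,"z": 0,"yaw": 0},{"x": 0,"y": 0,"z": 0,"yaw": 0},{"x": 0,"y": 0,"z": 0,"yaw": 0},{"x": 0,"y": 0,"z": 0,"yaw": 0}]' --gripper -1

```text
clock: 14.18
eef_pos: [0.4555, -0.3104, 0.0269]
tool_rot: [0.0, 1.0, 0.024, -0.004]
ft_force: [-0.9, 1.3, 5.5]
grip_width: 0.0211
grasp_force: 61.1
```

Call:
move_arm --motion '[{"x": 0,"y": 0,"z": -4,"yaw": 0},{"x": 0,"y": 0,"z": -10,"yaw": 0},{"x": 0,"y": 0,"z": -16,"yaw": 0},{"x": 0,"y": 0,"z": -17,"yaw": 0},{"x": 0,"y": 0,"z": -17,"yaw": 0}]'

```text
clock: 14.8
eef_pos: [0.4565, -0.3183, 0.1956]
tool_rot: [0.0, 1.0, 0.024, -0.005]
ft_force: [-0.5, 0.4, -2.6]
grip_width: 0.0212
grasp_force: 60.1
```

```bash
python3 - <<'E'
from h import *
go((.4504,.2087,.2),(.4504,.2087,.1))
E
```

```text
pos [ 0.4565 -0.3183  0.1956] toolx ang 179.99 j [-0.63  0.4   0.13  1.34  0.03 -0.63]
(0.4504, 0.2087, 0.2) -> [ 0.62 52.66  2.09]
(0.4504, 0.2087, 0.1) -> [ 0.53 52.18 12.08]
```

Call:
move_arm --motion '[{"x": 0.1,"y": 5.5,"z": 0.2,"yaw": -0.4},{"x": 0.1,"y": 11.5,"z": 0.4,"yaw": -0.8},{"x": 0.2,"y": 17.5,"z": 0.6,"yaw": -1.2},{"x": 0.3,"y": 23.5,"z": 0.8,"yaw": -1.6},{"x": 0.4,"y": 29.5,"z": 1,"yaw": -2},{"x": 0.4,"y": 35.5,"z": 1.2,"yaw": -2.5},{"x": 0.5,"y": 41.5,"z": 1.4,"yaw": -3},{"x": 0.6,"y": 47.5,"z": 1.6,"yaw": -3.8},{"x": 0.6,"y": 51.5,"z": 2,"yaw": -4.4},{"x": 0.6,"y": 52.7,"z": 2,"yaw": -4.4},{"x": 0.6,"y": 52.7,"z": 2,"yaw": -4.4},{"x": 0.6,"y": 52.7,"z": 2,"yaw": -4.4}]'

```text
clock: 16.3
eef_pos: [0.4503, 0.2077, 0.2004]
tool_rot: [-0.037, 0.999, 0.024, -0.005]
ft_force: [0.1, 0.0, -2.1]
grip_width: 0.0212
grasp_force: 60.3
```

```bash
python3 - <<'E'
from h import *
a=bot.camera("side");b=bot.camera("scene")
cv2.imwrite("pics/p4.png",np.hstack([cv2.resize(a[170:320,220:420],(400,300)),cv2.resize(b[120:300,240:480],(400,300))]))
go((.4504,.2087,.11),(.4504,.2087,.068))
th=np.radians(4.4);Y=np.array([-np.sin(th),np.cos(th)]);X=np.array([np.cos(th),np.sin(th)]);C=np.array([.536,.14])
for y in(-.02,-.10,-.125):
  p=C-.08*X+y*Y;go((*p,.068))
E
```

```text
pos [0.4507 0.2077 0.201 ] toolx ang -175.73 j [ 0.4   0.24 -0.08  1.25  0.05  0.33]
(0.4504, 0.2087, 0.11) -> [-0.04 -0.33  9.1 ]
(0.4504, 0.2087, 0.068) -> [-0.06 -0.54 13.29]
pos [0.4507 0.2077 0.201 ] toolx ang -175.73 j [ 0.4   0.24 -0.08  1.25  0.05  0.33]
(np.float64(0.45777016038438273), np.float64(0.1139214227053161), 0.068) -> [ -0.09 -10.03  12.83]
pos [0.4507 0.2077 0.201 ] toolx ang -175.73 j [ 0.4   0.24 -0.08  1.25  0.05  0.33]
(np.float64(0.46390768263452825), np.float64(0.03415720252716249), 0.068) -> [ -0.11 -18.02  12.45]
pos [0.4507 0.2077 0.201 ] toolx ang -175.73 j [ 0.4   0.24 -0.08  1.25  0.05  0.33]
(np.float64(0.46582565833769873), np.float64(0.009230883721489488), 0.068) -> [ -0.12 -20.52  12.33]
```

View pics/p4.png

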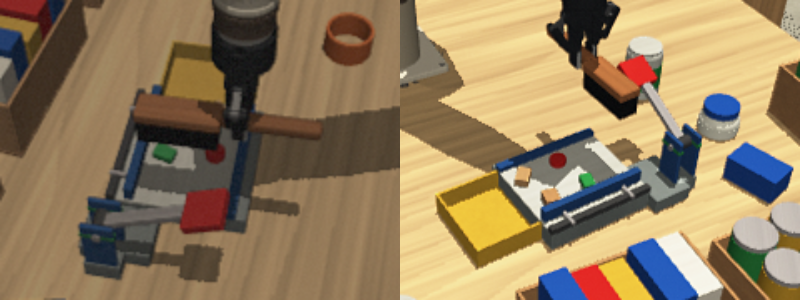

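The brush is aligned across the trough at its free +y end, so I lower it.

Call:
move_arm --motion '[{"x": 0,"y": -0.2,"z": 4,"yaw": 0},{"x": 0,"y": -0.4,"z": 8,"yaw": 0},{"x": 0,"y": -0.5,"z": 11,"yaw": 0},{"x": 0,"y": -0.5,"z": 12.5,"yaw": 0},{"x": 0,"y": -0.5,"z": 13.1,"yaw": 0},{"x": 0,"y": -0.5,"z": 13.1,"yaw": 0},{"x": 0,"y": -0.5,"z": 13.1,"yaw": 0}]'

```text
clock: 17.27
eef_pos: [0.4509, 0.2108, 0.0714]
tool_rot: [-0.038, 0.999, 0.025, -0.003]
ft_force: [0.6, 0.4, -1.5]
grip_width: 0.0211
grasp_force: 60.2
```

```bash
python3 - <<'E'
from h import *
b=bot.camera("scene")
cv2.imwrite("pics/p5.png",cv2.resize(b[150:290,290:480],(760,560)))
th=np.radians(4.4);Y=np.array([-np.sin(th),np.cos(th)]);X=np.array([np.cos(th),np.sin(th)]);C=np.array([.536,.14])
p=C-.08*X-.14*Y;go((*p,.069))
E
```

```text
pos [0.4508 0.2108 0.0713] toolx ang -175.61 j [ 0.41  0.36 -0.28  0.92  0.05  0.33]
(np.float64(0.466976443759601), np.float64(-0.005724907561914322), 0.069) -> [  0.04 -21.7   -0.84]
```

View pics/p5.png

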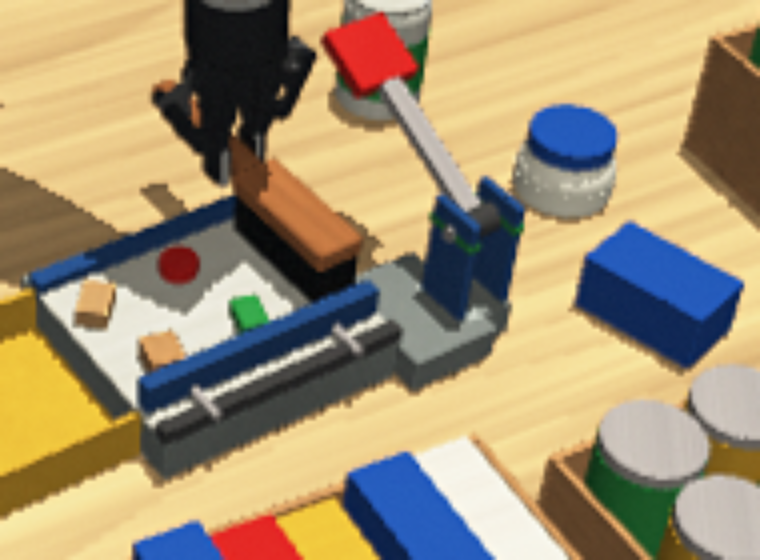

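The brush stands across the trough between lip and jaw, with all scrap on the tray side. Sweeping now.

Call:
move_arm --motion '[{"x": 0,"y": -0.6,"z": 0.15,"yaw": 0},{"x": 0,"y": -1.8,"z": 0.12,"yaw": 0},{"x": 0,"y": -3,"z": 0.06,"yaw": 0},{"x": 0,"y": -4.2,"z": 0,"yaw": 0},{"x": 0,"y": -5.4,"z": -0.05,"yaw": 0},{"x": 0,"y": -6.6,"z": -0.11,"yaw": 0},{"x": 0,"y": -7.8,"z": -0.17,"yaw": 0},{"x": 0,"y": -9,"z": -0.23,"yaw": 0},{"x": 0,"y": -10.2,"z": -0.29,"yaw": 0},{"x": 0,"y": -11.4,"z": -0.34,"yaw": 0},{"x": 0,"y": -12.6,"z": -0.4,"yaw": 0},{"x": 0,"y": -13.8,"z": -0.46,"yaw": 0},{"x": 0,"y": -15,"z": -0.52,"yaw": 0},{"x": 0,"y": -16.2,"z": -0.57,"yaw": 0},{"x": 0,"y": -17.4,"z": -0.63,"yaw": 0},{"x": 0,"y": -18.6,"z": -0.7,"yaw": 0},{"x": 0,"y": -19.8,"z": -0.75,"yaw": 0},{"x": 0,"y": -21,"z": -0.82,"yaw": 0},{"x": 0,"y": -21.7,"z": -0.86,"yaw": 0},{"x": 0,"y": -21.7,"z": -0.86,"yaw": 0}]'

```text
clock: 19.82
eef_pos: [0.4665, -0.0066, 0.0683]
tool_rot: [-0.038, 0.999, 0.024, -0.004]
ft_force: [0.1, 0.2, -1.6]
grip_width: 0.0208
grasp_force: 60.2
```

Call:
move_arm --motion '[{"x": 0,"y": 0,"z": -4,"yaw": 0},{"x": 0,"y": 0,"z": -10,"yaw": 0},{"x": 0,"y": 0,"z": -13,"yaw": 0},{"x": 0,"y": -6,"z": -13,"yaw": 0},{"x": 0,"y": -12,"z": -13,"yaw": 0},{"x": 0,"y": -18,"z": -13,"yaw": 0},{"x": 0,"y": -18,"z": -13,"yaw": 0}]'

```text
clock: 20.7
eef_pos: [0.4814, -0.1951, 0.1887]
tool_rot: [-0.035, 0.999, 0.024, -0.004]
ft_force: [0.9, 1.7, -1.6]
grip_width: 0.0209
grasp_force: 60.2
```

```bash
python3 - <<'E'
from h import *
b=bot.camera("scene");a=bot.camera("side")
cv2.imwrite("pics/p6.png",np.hstack([cv2.resize(a[170:320,220:420],(400,300)),cv2.resize(b[180:300,240:400],(400,300))]))
go((.455,-.33,.19),(.455,-.33,.028))
S=bot.camera_model("scene");D=bot.camera_model("side")
for n in range(4): 
  for c in("scene","side"): print(n,c,[(round(r["score"],2),np.round(r["centre"]).tolist(),int(r["mask"].sum())) for r in bot.cut_out(c,f"scrap{n}_c")[:2]])
E
```

```text
pos [ 0.4811 -0.1916  0.1889] toolx ang -175.68 j [-0.4   0.32  0.    1.28  0.04 -0.48]
(0.455, -0.33, 0.19) -> [  3.64 -13.58  -0.77]
(0.455, -0.33, 0.028) -> [  3.53 -14.39  15.41]
0 scene [(0.48, [239.0, 296.0], 130), (0.29, [229.0, 344.0], 7554)]
0 side [(0.65, [220.0, 332.0], 65)]
1 scene [(0.43, [249.0, 282.0], 83)]
1 side [(0.41, [138.0, 337.0], 877), (0.22, [349.0, 364.0], 1254)]
2 scene []
2 side [(0.5, [212.0, 310.0], 83), (0.42, [208.0, 336.0], 44)]
3 scene [(0.44, [226.0, 211.0], 231)]
3 side [(0.17, [187.0, 395.0], 529)]
```

View pics/p6.png

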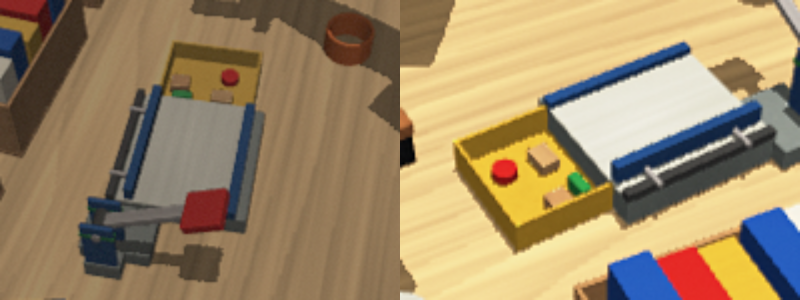

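The bed is bare and all four pieces lie in the tray. Now I lay the brush down at its old area.

Call:
move_arm --motion '[{"x": 1.5,"y": -6,"z": -0.3,"yaw": 0},{"x": 3,"y": -12,"z": -0.5,"yaw": 0},{"x": 3.6,"y": -13.6,"z": 2,"yaw": 0},{"x": 3.6,"y": -14,"z": 8,"yaw": 0},{"x": 3.5,"y": -14.3,"z": 13,"yaw": 0},{"x": 3.5,"y": -14.4,"z": 15,"yaw": 0},{"x": 3.5,"y": -14.4,"z": 15.4,"yaw": 0},{"x": 3.5,"y": -14.4,"z": 15.5,"yaw": 0},{"x": 3.5,"y": -14.4,"z": 15.5,"yaw": 0}]'

```text
clock: 22.32
eef_pos: [0.4571, -0.3308, 0.029]
tool_rot: [-0.038, 0.999, 0.023, -0.003]
ft_force: [-0.4, -0.3, -1.3]
grip_width: 0.0211
grasp_force: 60.4
```

Call:
move_arm --motion '[{"x": 0,"y": 0,"z": 0,"yaw": 0},{"x": 0,"y": 0,"z": 0,"yaw": 0},{"x": 0,"y": 0,"z": 0,"yaw": 0},{"x": 0,"y": 0,"z": 0,"yaw": 0},{"x": 0,"y": 0,"z": 0,"yaw": 0},{"x": 0,"y": 0,"z": -5,"yaw": 0},{"x": 0,"y": 0,"z": -11,"yaw": 0},{"x": 0,"y": 0,"z": -17,"yaw": 0},{"x": 0,"y": 0,"z": -17,"yaw": 0}]' --gripper 0.6

```text
clock: 23.45
eef_pos: [0.4605, -0.3408, 0.2038]
tool_rot: [-0.038, 0.999, 0.02, 0.001]
ft_force: [-0.2, -1.0, -0.3]
grip_width: 0.0682
grasp_force: 0.0
```

```bash
python3 - <<'E'
from h import *
S=bot.camera_model("scene");D=bot.camera_model("side")
b=bot.camera("scene");a=bot.camera("side")
cv2.imwrite("pics/p7.png",np.vstack([np.hstack([cv2.resize(b[200:330,100:280],(400,290)),cv2.resize(b[140:270,360:480],(400,290))]),cv2.copyMakeBorder(cv2.resize(a[230:330,240:380],(420,300)),0,0,0,380,cv2.BORDER_CONSTANT)]))
rs=[]
for c,M in(("scene",S),("side",D)):
    r=bot.cut_out(c,"paddle")[0];m=r["mask"];print(c,r["score"],r["centre"],m.sum());rs.append(ray(M,r["centre"]))
print(tri(rs))
th=np.radians(4.4);Y=np.array([-np.sin(th),np.cos(th)]);X=np.array([np.cos(th),np.sin(th)]);C=np.array([.536,.14])
# pivot from green stripes etc: predicted paddle for guesses
p=tri(rs)[0];print("holder",(p[:2]-C)@X,(p[:2]-C)@Y)
go((.473,.311,.25))
E
```

```text
scene 0.66 [168.4, 389.0] 552
side 0.9 [276.2, 315.4] 807
(array([0.49071413, 0.31719462, 0.15596784]), [5.3, 5.3])
holder -0.03155819729380367 0.18014667193386877
pos [ 0.4568 -0.3377  0.1959] toolx ang -175.61 j [-0.65  0.42  0.17  1.36  0.03 -0.73]
(0.473, 0.311, 0.25) -> [-6.54 64.75 -2.18]
```

View pics/p7.png

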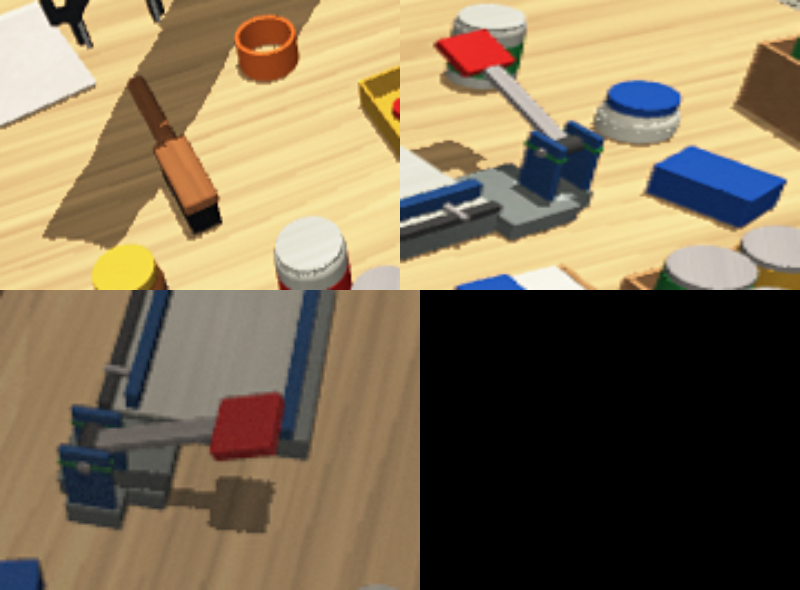

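The brush stands on its bristles, clear of everything. The paddle's upper face is centred at about (163,383) in the scene view and (275,323) in the side view.

```bash
python3 - <<'E'
from h import *
S=bot.camera_model("scene");D=bot.camera_model("side")
print(tri([ray(S,(163.3,382.8)),ray(D,(274.7,322.7))]))
for z in(.157,.17): print(atz(S,(163.3,382.8),z),atz(D,(274.7,322.7),z))
th=np.radians(4.4);Y=np.array([-np.sin(th),np.cos(th)]);X=np.array([np.cos(th),np.sin(th)]);C=np.array([.536,.14])
p=tri([ray(S,(163.3,382.8)),ray(D,(274.7,322.7))])[0];print((p[:2]-C)@X,(p[:2]-C)@Y)
t=p[:2]-.009*X;print(t);go((*t,.25))
E
```

```text
(array([0.47145408, 0.31041606, 0.16271111]), [2.4, 2.4])
[0.46731559 0.31631153 0.157     ] [0.47080498 0.30487143 0.157     ]
[0.48240947 0.30501481 0.17      ] [0.4686381  0.31307683 0.17      ]
-0.05128153761615237 0.1748656982158865
[0.4624806  0.30972558]
pos [ 0.4568 -0.3377  0.1959] toolx ang -175.61 j [-0.65  0.42  0.17  1.36  0.03 -0.73]
(np.float64(0.4624806005915043), np.float64(0.3097255846963302), 0.25) -> [-5.49 64.71 -2.18]
```

Call:
move_arm --motion '[{"x": -0.5,"y": 6,"z": -5,"yaw": 0},{"x": -1,"y": 12,"z": -6,"yaw": 0},{"x": -1.5,"y": 18,"z": -6,"yaw": 0},{"x": -2,"y": 24,"z": -6,"yaw": 0},{"x": -2.5,"y": 30,"z": -5,"yaw": 0},{"x": -3,"y": 36,"z": -4,"yaw": 0},{"x": -3.5,"y": 42,"z": -4,"yaw": 0},{"x": -4,"y": 48,"z": -3,"yaw": 0},{"x": -4.5,"y": 54,"z": -3,"yaw": 0},{"x": -5,"y": 60,"z": -2,"yaw": 0},{"x": -5.5,"y": 64.7,"z": -2,"yaw": 0},{"x": -5.5,"y": 64.7,"z": -2,"yaw": 0},{"x": -5.5,"y": 64.7,"z": -2,"yaw": 0},{"x": -5.5,"y": 64.7,"z": -2,"yaw": 0}]' --gripper -1

```text
clock: 25.4
eef_pos: [0.4632, 0.3077, 0.248]
tool_rot: [-0.037, 0.999, 0.024, -0.005]
ft_force: [0.0, -0.0, 0.4]
grip_width: -0.0002
grasp_force: 0.0
```

```bash
python3 - <<'E'
from h import *
go((.463,.310,.20),(.463,.310,.170),(.463,.310,.107))
b=bot.camera("scene");a=bot.camera("side");w=bot.camera("wrist")
cv2.imwrite("pics/p8.png",np.hstack([cv2.resize(w,(400,250)),cv2.resize(b[80:230,320:480],(400,250))]))
E
```

```text
pos [0.4632 0.3077 0.248 ] toolx ang -175.71 j [0.56 0.33 0.17 1.4  0.05 0.49]
(0.463, 0.31, 0.2) -> [-0.03 -0.    4.81]
(0.463, 0.31, 0.17) -> [-0.05 -0.14  7.81]
(0.463, 0.31, 0.107) -> [-0.1  -0.44 14.1 ]
```

View pics/p8.png

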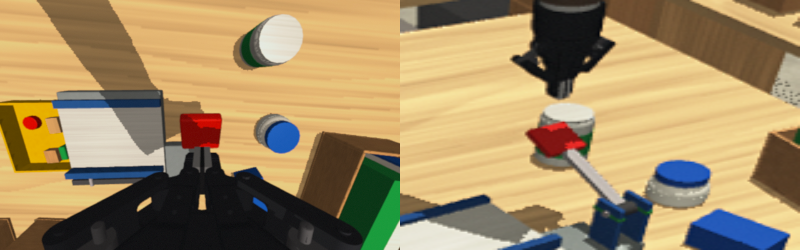

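The wrist view shows the fingertips in line with the paddle (full-picture column about 322, rows 180–237).

Call:
move_arm --motion '[{"x": 0,"y": 0,"z": 4,"yaw": 0},{"x": 0,"y": -0.1,"z": 6,"yaw": 0},{"x": 0,"y": -0.1,"z": 7,"yaw": 0},{"x": 0,"y": -0.1,"z": 7.6,"yaw": 0},{"x": 0,"y": -0.2,"z": 8.2,"yaw": 0},{"x": 0,"y": -0.2,"z": 8.8,"yaw": 0},{"x": 0,"y": -0.2,"z": 9.4,"yaw": 0},{"x": 0,"y": -0.3,"z": 10,"yaw": 0},{"x": 0,"y": -0.3,"z": 10.6,"yaw": 0},{"x": 0,"y": -0.3,"z": 11.2,"yaw": 0},{"x": 0,"y": -0.4,"z": 11.8,"yaw": 0},{"x": 0,"y": -0.4,"z": 12.4,"yaw": 0},{"x": 0,"y": -0.4,"z": 13,"yaw": 0},{"x": 0,"y": -0.4,"z": 13.5,"yaw": 0},{"x": 0,"y": -0.4,"z": 14,"yaw": 0},{"x": 0,"y": -0.4,"z": 14.1,"yaw": 0},{"x": 0,"y": -0.4,"z": 14.1,"yaw": 0},{"x": 0,"y": -0.4,"z": 14.1,"yaw": 0}]'

```text
clock: 27.8
eef_pos: [0.4607, 0.3121, 0.1102]
tool_rot: [-0.038, 0.999, 0.025, -0.005]
ft_force: [-8.3, -2.4, 13.5]
grip_width: 0.0003
grasp_force: 6.3
```

```bash
python3 - <<'E'
from h import *
go((.463,.310,.107));print(bot.get_obs()["ft_force"])
b=bot.camera("scene");a=bot.camera("side")
cv2.imwrite("pics/p9.png",np.hstack([cv2.resize(a[240:320,250:350],(400,320)),cv2.resize(b[150:250,370:470],(400,400))[:320]]))
E
```

```text
pos [0.4607 0.3121 0.1102] toolx ang -175.59 j [ 0.57  0.42 -0.07  1.06  0.05  0.49]
(0.463, 0.31, 0.107) -> [-0.21 -0.25  0.31]
[-8.27376826 -2.37816572 13.46520248]
```

View pics/p9.png

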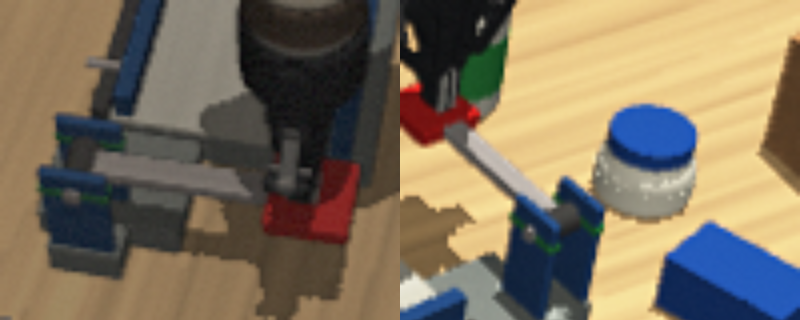

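The tips are on the paddle, but on its hinge-side, -y part. I'll locate its centre and re-place the tips.

```bash
python3 - <<'E'
from h import *
D=bot.camera_model("side")
for n,c,r in(("centre",312,203),("c1",274,165),("c2",362,167),("c3",347,240),("c4",264,232)):print(n,atz(D,(240+r/4,250+c/4),.109).round(4))
q=atz(D,(240+203/4,250+312/4),.109)
go((q[0],q[1],.15),(q[0],q[1],.107))
E
```

```text
centre [0.4539 0.317  0.109 ]
c1 [0.4842 0.2963 0.109 ]
c2 [0.4296 0.2834 0.109 ]
c3 [0.4267 0.3367 0.109 ]
c4 [0.4776 0.3445 0.109 ]
pos [0.4607 0.3121 0.1102] toolx ang -175.58 j [ 0.57  0.42 -0.07  1.06  0.05  0.49]
(np.float64(0.4539287383068975), np.float64(0.316981906849353), 0.15) -> [ 0.67  0.73 -3.94]
(np.float64(0.4539287383068975), np.float64(0.316981906849353), 0.107) -> [0.64 0.52 0.36]
```

Call:
move_arm --motion '[{"x": 0,"y": 0,"z": -3,"yaw": 0},{"x": 0,"y": 0,"z": -7,"yaw": 0},{"x": 0.9,"y": 0.7,"z": -7.5,"yaw": 0},{"x": 0.9,"y": 0.7,"z": -6.5,"yaw": 0},{"x": 0.9,"y": 0.7,"z": -5.5,"yaw": 0},{"x": 0.9,"y": 0.7,"z": -4.5,"yaw": 0},{"x": 0.9,"y": 0.7,"z": -3.5,"yaw": 0},{"x": 0.9,"y": 0.7,"z": -2.5,"yaw": 0},{"x": 0.9,"y": 0.7,"z": -1.5,"yaw": 0},{"x": 0.9,"y": 0.7,"z": -0.5,"yaw": 0},{"x": 0.9,"y": 0.7,"z": 0,"yaw": 0},{"x": 0.9,"y": 0.7,"z": 0.2,"yaw": 0},{"x": 0.9,"y": 0.7,"z": 0.2,"yaw": 0},{"x": 0.9,"y": 0.7,"z": 0.2,"yaw": 0}]'

```text
clock: 29.65
eef_pos: [0.4489, 0.3164, 0.1045]
tool_rot: [-0.038, 0.999, 0.022, -0.008]
ft_force: [-8.6, -3.4, 12.3]
grip_width: -0.0001
grasp_force: 6.4
```

Call:
move_arm --motion '[{"x": 0.2,"y": 0,"z": -0.2,"yaw": 0},{"x": 0.2,"y": 0,"z": -0.2,"yaw": 0},{"x": 0.2,"y": 0,"z": -0.2,"yaw": 0},{"x": 0.2,"y": 0,"z": -0.2,"yaw": 0}]'

```text
clock: 30.15
eef_pos: [0.4489, 0.3164, 0.1073]
tool_rot: [-0.038, 0.999, 0.023, -0.006]
ft_force: [-4.8, -4.4, 11.7]
grip_width: 0.0
grasp_force: 6.2
```

```bash
python3 - <<'E'
from h import *
o=bot.get_obs();print(o["eef_pos"],o["ft_force"],o["joint_vel"].__abs__().max() if hasattr(o["joint_vel"],"max") else o["joint_vel"])
b=bot.camera("scene");a=bot.camera("side")
cv2.imwrite("pics/p10.png",np.hstack([cv2.resize(a[250:310,250:350],(400,240)),cv2.resize(b[150:210,370:470],(400,240))]))
E
```

```text
[0.44889068 0.3164449  0.1072556 ] [-4.76373611 -4.39246129 11.66088834] 0.001070351771124004
```

View pics/p10.png

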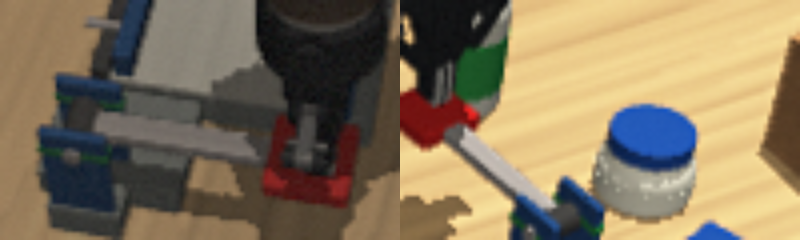

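The tips sit centred on the paddle, TCP at z = 0.1073 m against 0.107 m for level, with a steady push of about 12 N. Handing in.

```bash
python3 -c "
from workcell import bot
print(bot.job_done())"
```

```text
the job is handed in; nothing more can be done
None
```

The job is handed in at about 30 s of the 72 s limit: all four scraps are in the tray, the brush stands on its bristles clear of the holder, and the gripper is holding the lever level at about 12 N. The judging result was not shown.

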